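# Check the bar-headed ejector pin of a roof-tile mould

### The job

On the steel roof-tile mould four sprung ejector pins stand up, with different heads; check that the one with the long narrow bar-shaped head moves freely. With the fingertips, gently press that pin straight down until its head is nearly on its collar, keep it down for about a second, then let it spring back up and draw the hand well clear. Leave the other three pins unpressed and every loose object where it lies; nothing is to be picked up.

Things in the scene. Friction and masses are not known exactly. Their poses are not given: they have to be found in the camera images.
- mould: roof-tile mould half, dark steel, fixed: 220 (x) by 320 (y) by 50 mm high, a 29 mm lug at each x end; origin: centre of underside. A trough 130 mm wide, floor 25 mm up, runs along its x between two flat flanks 50 mm up. Four flat dark collars (52 mm across, 4 mm high) at mould x +/-65, y +/-112.5 mm on the flanks hold one pin each; which pin is where varies
- bar_top (a point): centre of the top face of the pin with the long bar-shaped steel head, 44 mm along the mould's x, 16 mm along the mould's y, 8 mm thick. Up, its top is 74 mm above the bench (24 mm above the flank) and its underside 12 mm above the collar. It moves with the pin
- bar_pin (a joint): how far the bar-headed pin is pressed down (m): 0 up, 0.012 with the head on its collar. A spring returns it by itself: about 1 N starts it, about 5.5 N holds it fully down
- wide_top (a point): centre of the top face of the pin with the wide round steel head, 36 mm across, 8 mm thick, same height as the bar head
- wide_pin (a joint): how far the wide round pin is pressed down (m), 0 to 0.012, same spring
- small_top (a point): centre of the top face of the pin with the small round steel head, 18 mm across, 8 mm thick, same height as the bar head
- small_pin (a joint): how far the small round pin is pressed down (m), 0 to 0.012, same spring
- square_top (a point): centre of the top face of the pin with the square steel head, 28 by 28 mm, 8 mm thick, same height as the bar head
- square_pin (a joint): how far the square-headed pin is pressed down (m), 0 to 0.012, same spring
- brush: loose brush, 170 mm long, lying in the mould's trough along it; origin at the middle of its underside
- nut: loose steel collar nut, 32 mm across, 14 mm high, lying on the mould's +y flank between its two pins; origin at the centre of its underside
- slug: loose hard clay test slug, upright cylinder 32 mm across, 30 mm high, standing on the mould's -y flank between its two pins; origin at the centre of its underside
- wrench: loose wrench, 180 mm long, lying on the bench beside the mould's +y side; origin at the middle of its underside
- oil: loose grey bottle of mould oil, 60 mm across, 140 mm high, on the bench beyond the wrench; origin at the centre of its underside
- pot: loose terracotta cup, 80 mm across the rim, 70 mm high, on the bench beside the mould's -y side; origin at the centre of its underside
- scraper: loose scraper, 200 mm long, lying on the bench beside the mould's -y side; origin at the middle of its underside

How it is judged:
On the way, in this order (a step that is already met when the one before it is completed fails the run):
1. the fingers hold the bar-headed pin at least 8 mm down for 0.6 s (value of joint bar_pin above 0.008 m and contact force between the fingers and anything else above 1 N), for 0.6 s.
2. the bar-headed pin is back up and the hand is clear of it (value of joint bar_pin below 0.002 m and distance between the grasp point and bar_top above 0.06 m), for 0.2 s.
At the end, for the whole second after the job is handed in: all four pins are up (within 2 mm), the TCP is more than 60 mm from the bar head's top, and every loose object is within 10 mm of where it started and at rest (below 0.02 m/s) (all of step 2 and value of joint each of wide_pin, small_pin, square_pin below 0.002 m and distance of each of brush, nut, slug, wrench, oil, pot, scraper from where it was at the start of the episode below 0.01 m and linear speed of each of brush, nut, slug, wrench, oil, pot, scraper below 0.02 m/s); the robot touches nothing.
It fails at once if another pin is pressed by more than 2.5 mm (value of joint any of wide_pin, small_pin, square_pin above 0.0025 m).
It fails at once if the fingers press on something harder than 25 N (contact force between the fingers and anything else above 25 N).
It fails at once if a loose object is shifted or lifted by more than 10 mm (distance of any of brush, nut, slug, wrench, oil, pot, scraper from where it was at the start of the episode above 0.01 m).
It also fails if it takes over 29 s, if anything falls off the work surface, if the arm or the gripper's body presses on something with over 40 N, if the wrist force passes 120 N, or if a joint passes its speed limit or range.

### The arm

A 6-joint arm with a two-finger parallel gripper is mounted at the origin on the work surface. World frame = base frame: x ahead of the robot, y to its left, z up, the work surface at z = 0. Lengths are in m, angles in rad, forces in N, time in s.
With the tool pointing down it reaches from about 0.35 to 0.95 m from the base axis. Payload 17.4 kg.
Tool frame: the origin (TCP) lies between the finger pads, 19 mm behind the fingertips; this is the grasp point; z points along the fingers, y is the line along which they close (so a half turn about z gives the same grasp; the last joint's range is limited). The gripper opens to 93 mm and grips with 3 to 60 N. Pads are 15 mm wide; open, the fingers measure 128 mm over their backs; the gripper's body (75 mm by 188 mm) begins 65 mm behind the grasp point.
Start: joints at [-0.038, 0.116, 1.442, -0, 1.584, -0.038], TCP at [0.675, -0, 0.237] pointing down, gripper open.
Joint ranges: [-2.83, 2.83], [-0.83, 2.19], [0.07, 2.5], [-1.14, 4.28], [0.01, 3], [-2.97, 2.97]. Speed limits (rad/s): [1.89, 1.89, 2.22, 3.14, 3.14, 3.14].

### API

Orientations are given as [roll, pitch, yaw] about the fixed x, y, z axes, in that order (R = Rz(yaw) Ry(pitch) Rx(roll)).
In Python, from cell import sense, optics, workorder gives the robot as it stands.
- The arm moves only by the tool carry_out, never from a script. Its argument "commands" is a list of rows, each an object with "offset": the shift along the tool's x, y, z in mm, a list of three; "dr": the turn, a rotation vector about the tool's x, y, z in rad, a list of three; "fingers": the closure, from 0 (fully open) to 1 (shut). A call has 1 to 20 rows; each row shifts and turns the commanded pose from where the row before left it, along the tool's axes as they then stand; what a row does not reach is not made up. A row lasts 1/10 s, in which the tool goes at most 50 mm and 8.59 degrees, less where a joint would pass 70% of its speed; a pose out of reach is approached as far as the arm can. A call is refused whole if a number of a shift passes 50 or a number of a turn 0.15, either way. A call with a gripper value outside its range is refused whole. The fingers move at their own pace and stop on an object; "force" is the grip in N (left out, the last holds). Time passes only in rows, so rows that do not move let the fingers close. It gives the time, the measured TCP pose, the force, the opening and the grip force at its end, in the units of the state.
- sense(): the state, without advancing time (a new reading comes with each control period).
- optics.grab_frame(name): name is "scene" or "side" or "wrist"; returns a dict with "image" (420x560x3 uint8, blue, green, red), "depth" (420x560 float32, m along the optical axis (not along the pixel's ray), 0 where there is no reading), "fx", "fy", "cx", "cy" (pixels), "k1" (the pictures are not rectified: a ray, as slopes to the right and down, at radius r is drawn at 1 + k1 r^2 times it, then the intrinsics apply), "position" and "attitude" of the camera in the world; the wrist camera has in their place "hand_eye" (4x4, takes a point from camera to tool coordinates, whose origin is the TCP and whose axes are the flange's). Camera axes: x right, y down, z forward; pixel columns grow to the right and rows downward; lengths in m; the calibration is good to about 2 mm. A picture is of the moment at which its call begins: read the wrist's pose just before it.
- workorder.hand_in(): hands the job in; it is judged then, once.
The state is a dict: "time_s": time; "qpos": joint angles; "qvel": joint speeds; "effort": joint torques, N m; "tool_pos": TCP position; "ee_rot": TCP orientation; "contact_force": force on the tool from outside, world axes, zero at the start; "wrist_torque": the same for the moment, N m; "finger_gap": opening from 0.0 (shut) to 1.0 (fully open); "grasp_force": force on a finger pad.
Only numpy, scipy, OpenCV 4.12 (cv2) and the standard library are available. Lean on these libraries where they do the work, as an engineer would, in place of code of your own. Each camera call takes 0.05 s, during which the arm holds its last target. There are 200 camera calls.

## Working session

There is one attempt and no reset: what is moved stays moved. The work goes in short steps, Python scripts to look and compute and a tool call to move; the robot and the scene stay as the last step left them, time stands still between calls to the robot, and variables do not carry over. Pictures are saved under pics/ and viewed, at most 10 in all, crops included, and the job is handed in when it is done.

Besides the shell and the picture viewer there is one more tool, called after "Emit:" as name(argument=value, ...) on one line, values as JSON. carry_out: Moves the arm, as the interface text tells. Its arguments: {"type":"object","properties":{"commands":{"type":"array"},"force":{"type":"number"}},"required":["commands"]}

```bash
mkdir -p pics; cat > h.py <<'E'
import numpy as np,cv2
from scipy.spatial.transform import Rotation as R
from cell import sense,optics,workorder
def pose(c,s):
    if 'hand_eye' in c:
        T=np.eye(4);T[:3,:3]=R.from_euler('xyz',s['ee_rot']).as_matrix();T[:3,3]=s['tool_pos'];T=T@np.array(c['hand_eye']);return T[:3,:3],T[:3,3]
    a=np.array(c['attitude'],float)
    M=a if a.shape==(3,3) else R.from_euler('xyz',a).as_matrix() if a.size==3 else R.from_quat(a).as_matrix()
    return M,np.array(c['position'])
def rays(c,s,uv):
    uv=np.atleast_2d(uv).astype(float)
    K=np.array([[c['fx'],0,c['cx']],[0,c['fy'],c['cy']],[0,0,1]])
    n=cv2.undistortPoints(uv[:,None],K,np.array([c['k1'],0,0,0.]))[:,0]
    M,p=pose(c,s)
    return np.c_[n,np.ones(len(n))]@M.T,p
def onplane(c,s,uv,z):
    d,p=rays(c,s,uv);return p+d*((z-p[2])/d[:,2])[:,None]
E
python3 - <<'E'
from h import *
s=sense();print(s)
for n in('scene','wrist'):
    c=optics.grab_frame(n);cv2.imwrite(f'pics/{n}1.png',c['image']);print({k:v for k,v in c.items() if k not in('image','depth')})
E
```

```text
{'time_s': 0.0, 'qpos': array([-3.77884334e-02,  1.16502063e-01,  1.44224544e+00, -6.37341943e-06,
        1.58399353e+00, -3.77881815e-02]), 'qvel': array([ 0.0003567 , -0.00027115, -0.00165856,  0.00127673, -0.00096366,
       -0.00023773]), 'effort': array([-2.39607485e-03, -7.21266031e+01, -6.22611737e+01,  7.77577632e-02,
        2.38535833e-02, -2.17692599e-05]), 'tool_pos': array([6.74826918e-01, 3.61202309e-06, 2.36706632e-01]), 'ee_rot': array([-3.14044485e+00, -3.70165146e-05,  1.57079597e+00]), 'contact_force': array([ 0.22365785,  0.13003165, -0.443171  ]), 'wrist_torque': array([ 0.02233358, -0.01390113,  0.03142448]), 'grasp_force': 0.0, 'finger_gap': 0.9990725891284408}
{'fx': 390.5941527687853, 'fy': 390.5941527687853, 'cx': 279.97601497572, 'cy': 207.80565914630424, 'k1': -0.08794209345062008, 'position': array([ 0.92575831, -0.54462238,  0.64003622]), 'attitude': array([-2.2276471 , -0.01287062,  0.58375305])}
{'fx': 319.0403864741863, 'fy': 319.0403864741863, 'cx': 277.8712552203993, 'cy': 209.13945057327862, 'k1': -0.03558573391973458, 'hand_eye': array([[-7.57094378e-04, -9.65268752e-01, -2.61257850e-01,
         7.26777785e-02],
       [ 9.99999712e-01, -7.44006586e-04, -1.49001653e-04,
         1.06054388e-05],
       [-5.05509214e-05, -2.61257887e-01,  9.65269037e-01,
        -1.47817851e-01],
       [ 0.00000000e+00,  0.00000000e+00,  0.00000000e+00,
         1.00000000e+00]])}
```

View pics/scene1.png

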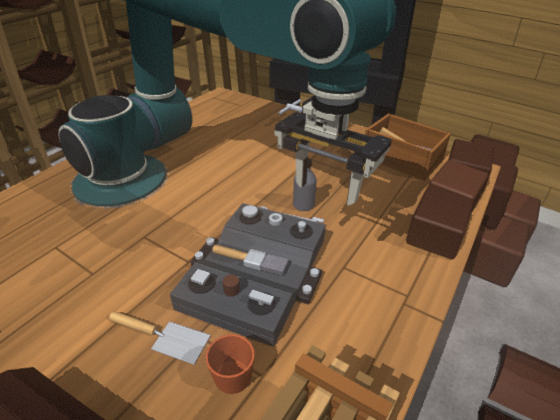

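View pics/wrist1.png

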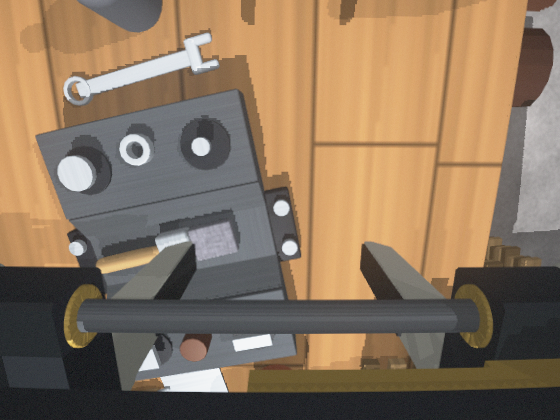

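The scene view shows the bar head at about (262,298), on the −y flank at the +x end. The square is at (201,277), the wide round at (250,212), the small round at (302,228), the slug at (231,285) and the cup at (231,362). The wrist view shows the wide round at (77,173), the small round at (201,147) and the bar at about (252,342), partly hidden behind the gripper.

```bash
python3 - <<'E'
from h import *
s=sense()
def blobs(c,z,lo,pts):
    g=cv2.cvtColor(c['image'],cv2.COLOR_BGR2GRAY);h=cv2.cvtColor(c['image'],cv2.COLOR_BGR2HSV)
    m=((g>lo)&(h[...,1]<60)).astype(np.uint8)
    n,l,st,ce=cv2.connectedComponentsWithStats(m)
    for name,p in pts.items():
        w=[i for i in range(1,n) if st[i,4]>15 and np.hypot(*(ce[i]-p))<14]
        for i in w:
            cn,_=cv2.findContours((l==i).astype(np.uint8),0,1)
            P=onplane(c,s,cn[0][:,0],z)
            r=cv2.minAreaRect((P[:,:2]*1000).astype(np.float32))
            C=onplane(c,s,ce[i],z)[0]
            print(name,ce[i].round(1),st[i,4],'ctr',C.round(4),'rect',np.round(r[0],1),np.round(r[1],1),round(r[2],1))
c=optics.grab_frame('scene')
for lo in (150,200): blobs(c,.074,lo,dict(bar=(262,298),square=(201,277),wide=(250,212),small=(302,228)))
w=optics.grab_frame('wrist');print('wrist')
blobs(w,.074,180,dict(bar=(252,342),wide=(77,173),small=(201,147)))
a=cv2.resize(c['image'][190:330,170:330],None,fx=4,fy=4,interpolation=cv2.INTER_NEAREST);cv2.imwrite('pics/crop.png',a)
E
```

```text
bar [260.8 295.9] 164 ctr [ 0.6446 -0.1698  0.074 ] rect [ 644.3 -169.7] [42.8 15.8] 11.5
square [199.7 275.6] 150 ctr [ 0.5173 -0.1958  0.074 ] rect [ 517.1 -195.4] [26.7 28.2] 11.0
wide [249.4 209.8] 112 ctr [0.4719 0.0249 0.074 ] rect [471.3  26. ] [30.8 34.8] 36.2
small [301.2 223.5] 32 ctr [0.5988 0.0506 0.074 ] rect [598.4  50.4] [13.6 17.9] 30.7
wrist
bar [251.9 342.2] 445 ctr [ 0.6447 -0.1693  0.074 ] rect [ 644.6 -169.4] [44.  15.7] 11.3
wide [ 74.6 173.3] 937 ctr [0.4725 0.0256 0.074 ] rect [472.5  25.7] [34.  34.6] 89.8
small [200.3 146.4] 253 ctr [0.6001 0.0511 0.074 ] rect [600.2  51. ] [16.1 16.5] 89.7
```

View pics/crop.png

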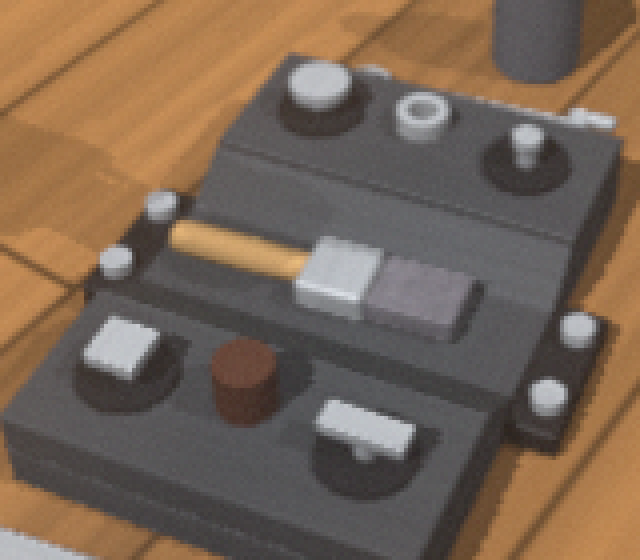

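The crop confirms it: the bar head is at crop (365,428), its long axis along the mould's x, with the slug next to it at (243,380). Both views give (0.6446, −0.1694) at a yaw of 11.3°. Next I close the fingers, move over the bar and turn.

Emit:
carry_out(commands=[{"offset":[-34,-6,0],"dr":[0,0,0],"fingers":1},{"offset":[-34,-6,0],"dr":[0,0,0],"fingers":1},{"offset":[-34,-6,0],"dr":[0,0,0],"fingers":1},{"offset":[-34,-6,0],"dr":[0,0,0],"fingers":1},{"offset":[-33,-6,0],"dr":[0,0,0],"fingers":1},{"offset":[0,0,20],"dr":[0,0,-0.1],"fingers":1},{"offset":[0,0,20],"dr":[0,0,-0.097],"fingers":1},{"offset":[0,0,20],"dr":[0,0,0],"fingers":1},{"offset":[0,0,20],"dr":[0,0,0],"fingers":1},{"offset":[0,0,20],"dr":[0,0,0],"fingers":1},{"offset":[0,0,0],"dr":[0,0,0],"fingers":1},{"offset":[0,0,0],"dr":[0,0,0],"fingers":1},{"offset":[0,0,0],"dr":[0,0,0],"fingers":1}], force=10)

```text
time_s: 1.5
tool_pos: [0.6454, -0.1691, 0.1388]
ee_rot: [3.14, 0.001, 1.768]
contact_force: [0.1, -0.1, -0.4]
finger_gap: 0.005
grasp_force: 0.0
```

```bash
python3 - <<'E'
from h import *
s=sense();print(s['tool_pos'],s['ee_rot'],s['finger_gap'],s['contact_force'])
Rm=R.from_euler('xyz',s['ee_rot']).as_matrix()
print('tool shift to bar mm',Rm.T@(np.array([.6446,-.1694,.074])-s['tool_pos'])*1000)
a=[optics.grab_frame(n)['image'] for n in('side','wrist')]
a=cv2.resize(np.hstack(a),(800,300),interpolation=cv2.INTER_AREA)
cv2.imwrite('pics/hov.png',a)
E
```

```text
[ 0.64544719 -0.16910668  0.13884893] [3.14028644e+00 6.97633478e-04 1.76786246e+00] 0.004845162896486201 [ 0.10623403 -0.12373282 -0.38272593]
tool shift to bar mm [-0.07652869 -0.97292684 64.84778186]
```

View pics/hov.png

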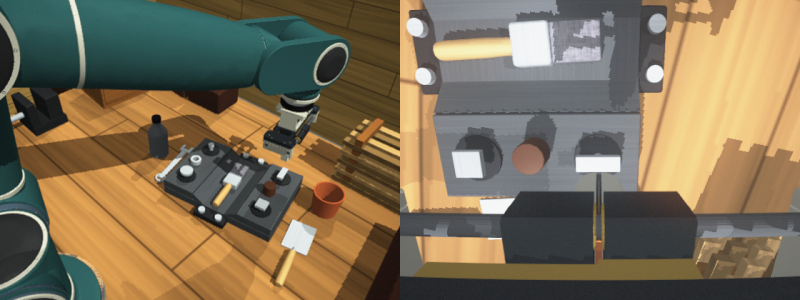

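The side view shows the closed fingers above the bar pin. The wrist view shows the fingertips at (598,175), in line with the bar head at (598,162). I descend to just above the head and then press in small steps.

Emit:
carry_out(commands=[{"offset":[0,-1,14],"dr":[0,0,0],"fingers":1},{"offset":[0,0,14],"dr":[0,0,0],"fingers":1},{"offset":[0,0,10],"dr":[0,0,0],"fingers":1},{"offset":[0,0,4],"dr":[0,0,0],"fingers":1},{"offset":[0,0,2],"dr":[0,0,0],"fingers":1},{"offset":[0,0,1],"dr":[0,0,0],"fingers":1},{"offset":[0,0,1],"dr":[0,0,0],"fingers":1},{"offset":[0,0,1],"dr":[0,0,0],"fingers":1},{"offset":[0,0,1],"dr":[0,0,0],"fingers":1},{"offset":[0,0,1],"dr":[0,0,0],"fingers":1},{"offset":[0,0,0],"dr":[0,0,0],"fingers":1},{"offset":[0,0,0],"dr":[0,0,0],"fingers":1}])

```text
time_s: 2.8
tool_pos: [0.6442, -0.1692, 0.0886]
ee_rot: [3.141, 0.0, 1.768]
contact_force: [0.8, 1.8, 2.6]
finger_gap: 0.003
grasp_force: 1.3
```

Tip is 4.4 mm into the stroke and the force fits the spring. Next I press to about 10 mm and hold.

Emit:
carry_out(commands=[{"offset":[0,0,1],"dr":[0,0,0],"fingers":1},{"offset":[0,0,1],"dr":[0,0,0],"fingers":1},{"offset":[0,0,1],"dr":[0,0,0],"fingers":1},{"offset":[0,0,1],"dr":[0,0,0],"fingers":1},{"offset":[0,0,1],"dr":[0,0,0],"fingers":1},{"offset":[0,0,1],"dr":[0,0,0],"fingers":1},{"offset":[0,0,0],"dr":[0,0,0],"fingers":1},{"offset":[0,0,0],"dr":[0,0,0],"fingers":1}])

```text
time_s: 3.6
tool_pos: [0.6442, -0.1692, 0.0826]
ee_rot: [3.141, 0.0, 1.768]
contact_force: [2.7, -0.8, 5.2]
finger_gap: 0.005
grasp_force: 2.4
```

```bash
python3 - <<'E'
from h import *
s=sense();print(s['tool_pos'],s['contact_force'])
c=optics.grab_frame('scene')
cv2.imwrite('pics/press.png',cv2.resize(c['image'][200:330,170:330],None,fx=4,fy=4,interpolation=cv2.INTER_NEAREST))
E
```

```text
[ 0.64416058 -0.16924135  0.08259837] [ 2.66558212 -0.75625295  5.16031372]
```

View pics/press.png

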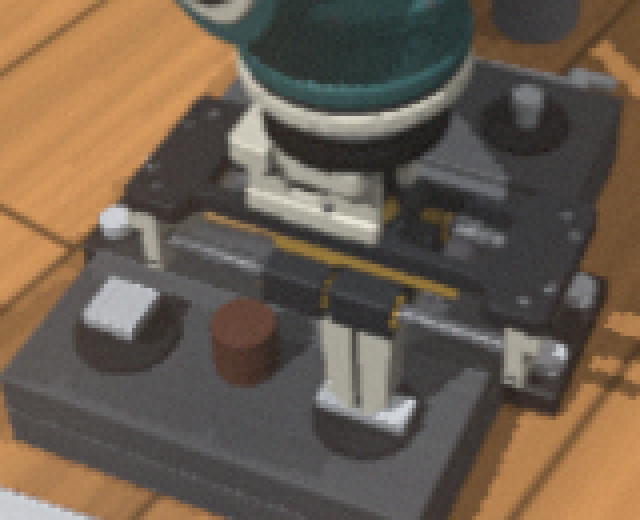

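The picture shows the fingertips centred on the bar head, which is low over its collar at crop (365,408); the slug and the square pin are untouched. I hold briefly, then release and withdraw.

Emit:
carry_out(commands=[{"offset":[0,0,0],"dr":[0,0,0],"fingers":1},{"offset":[0,0,0],"dr":[0,0,0],"fingers":1},{"offset":[0,0,0],"dr":[0,0,0],"fingers":1},{"offset":[0,0,0],"dr":[0,0,0],"fingers":1},{"offset":[0,0,0],"dr":[0,0,0],"fingers":1},{"offset":[0,0,0],"dr":[0,0,0],"fingers":1},{"offset":[0,0,-3],"dr":[0,0,0],"fingers":1},{"offset":[0,0,-5],"dr":[0,0,0],"fingers":1},{"offset":[0,0,-10],"dr":[0,0,0],"fingers":1},{"offset":[0,0,-20],"dr":[0,0,0],"fingers":1},{"offset":[0,0,-30],"dr":[0,0,0],"fingers":1},{"offset":[0,0,-30],"dr":[0,0,0],"fingers":1},{"offset":[0,0,-30],"dr":[0,0,0],"fingers":1},{"offset":[0,0,-20],"dr":[0,0,0],"fingers":1},{"offset":[0,0,-10],"dr":[0,0,0],"fingers":1},{"offset":[0,0,0],"dr":[0,0,0],"fingers":1},{"offset":[0,0,0],"dr":[0,0,0],"fingers":1},{"offset":[0,0,0],"dr":[0,0,0],"fingers":1},{"offset":[0,0,0],"dr":[0,0,0],"fingers":1},{"offset":[0,0,0],"dr":[0,0,0],"fingers":1}])

```text
time_s: 5.65
tool_pos: [0.6439, -0.1692, 0.2397]
ee_rot: [-3.141, -0.0, 1.768]
contact_force: [0.3, 0.9, -0.2]
finger_gap: 0.005
grasp_force: 0.0
```

```bash
python3 - <<'E'
from h import *
s=sense();print(s['tool_pos'],s['contact_force'],abs(s['qvel']).max())
c=optics.grab_frame('scene')
cv2.imwrite('pics/after.png',cv2.resize(c['image'][200:330,170:330],None,fx=4,fy=4,interpolation=cv2.INTER_NEAREST))
E
```

```text
[ 0.64389394 -0.1691859   0.23970945] [ 0.31604451  0.89310565 -0.16739643] 0.003567911243631798
```

View pics/after.png

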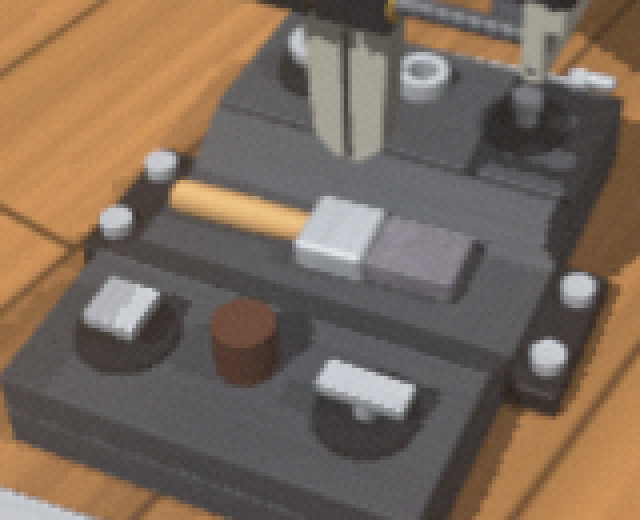

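The bar head is back up at crop (365,388), as it was before. The slug, brush and nut are where they were, and the hand is 165 mm clear of the bar.

```bash
python3 -c "
from cell import workorder;print(workorder.hand_in())"
```

```text
the job is handed in; nothing more can be done
None
```

I pressed the bar-headed pin about 10 mm down and held it for about a second. It sprang back up freely, the hand was drawn about 165 mm clear, and the job is handed in (no verdict was returned).

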